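# Hold a shaft collar on the drive shaft's flat

## Robot

A 7-joint arm with a two-finger parallel gripper is mounted at the origin on the work surface. World frame = base frame: x ahead of the robot, y to its left, z up, the work surface at z = 0. Lengths are in m, angles in rad, forces in N, time in s.
With the tool pointing down it reaches from about 0.425 to 0.875 m from the base axis. Payload 4.7 kg.
Tool frame: the origin (TCP) lies midway between the tips of the shut fingers; the grasp point (between the pads) lies 19 mm behind it; z points along the fingers, y is the line along which they close (so a half turn about z gives the same grasp; the last joint's range is limited). The gripper opens to 87 mm and grips with 3 to 60 N. Pads are 19 mm wide; open, the fingers measure 117 mm over their backs; the gripper's body (75 mm by 190 mm) begins 51 mm behind the grasp point.
Start: joints at [-1.133, 0.321, -0.07, 1.45, 0.023, 1.371, -0.057], TCP at [0.267, 0.593, 0.223] pointing down, gripper open.
Joint ranges: [-2.86, 2.86], [-0.3, 2.09], [-1.38, 1.24], [0.06, 2.45], [-1.56, 4.7], [0.09, 2.05], [-2.69, 2.69]. Speed limits (rad/s): [2.57, 2.57, 3.14, 3.14, 3.14, 3.14, 3.14].

## Interface

Orientations are given as a rotation vector (axis times angle).
In Python, from bench import ctrl gives the robot as it stands. The module is installed in compiled form; this text tells all that it offers.
- The arm moves only by the shell command python3 -m handwheel 'ROWS' [FORCE]. ROWS is JSON, a list of rows, each a list of 7 numbers: the finger opening in m, from 0 to 0.087, then the shift along the tool's x, y, z in m, then the turn, a rotation vector about the tool's x, y, z in degrees. A call has 1 to 12 rows; each row shifts and turns the commanded pose from where the row before left it, along the tool's axes as they then stand; what a row does not reach is not made up. A row lasts 1/8 s, in which the tool goes at most 62.5 mm and 10.7 degrees, less where a joint would pass 70% of its speed; a pose out of reach is approached as far as the arm can. A call is refused whole if a number of a shift passes 0.0625 or a number of a turn 10.7, either way. A call with a gripper value outside its range is refused whole. The fingers move at their own pace and stop on an object; FORCE is the grip in N (left out, the last holds). Time passes only in rows, so rows that do not move let the fingers close. It gives the time, the measured TCP pose, the force, the opening and the grip force at its end, in the units of the state.
- ctrl.get_state(): the state, without advancing time (a new reading comes with each control period).
- ctrl.get_image(name): name is "scene" or "top" or "wrist"; returns (picture, depth): 384x512x3 uint8, blue, green, red; 384x512 float32, m along the optical axis (not along the pixel's ray), 0 where there is no reading.
- ctrl.camera_info(name): a dict with "intrinsics" (3x3 intrinsics, pixels), "R" (3x3) and "t" (3): a world point X has camera coordinates R X + t. Camera axes: x right, y down, z forward; pixel columns grow to the right and rows downward; lengths in m; the calibration is good to about 2 mm. The wrist camera is an equidistant fisheye: a pixel r from the principal point sees the ray r / f radians off the axis. A picture is of the moment at which its call begins: read the wrist's pose just before it. camera_info takes no time and is no camera call; for the wrist camera it gives the pose at the moment of the call.
- ctrl.close_job(): hands the job in; it is judged then, once.
The state is a dict: "time": time; "joint_positions": joint angles; "qd": joint speeds; "joint_torque": joint torques, N m; "position": TCP position; "tool_rot": TCP orientation; "ft_force": force on the tool from outside, world axes, zero at the start; "torque": the same for the moment, N m; "grip_width": opening from 0.0 (shut) to 1.0 (fully open); "grip_force": force on a finger pad.
Only numpy, scipy, OpenCV 4.12 (cv2) and the standard library are available. Lean on these libraries where they do the work, as an engineer would, in place of code of your own. Each camera call takes 0.05 s, during which the arm holds its last target. There are 200 camera calls.

## Task

Swing the inspection lamp away from the robot until the whole lamp head is well clear of the gear unit's upright drive shaft. Then pinch the bare shaft to feel for its two opposite flats and turn it until one flat faces squarely to the front of the gear unit (the end opposite the motor). Then fetch the collar with the set screw from its tile, slide it down the shaft with the screw to the front, over that flat, until it is fully home on the shoulder, and finish while still gripping the collar there, leaving everything else on the bench where it is.

Things in the scene. Friction and masses are not known exactly. Their poses are not given: they have to be found in the camera images.
- gear_unit: Fixed right-angle gear unit: grey housing 84 x 72 mm in plan, foot 104 x 92 mm, top at 55 mm. Origin on the bench under the upright shaft; x points from front to back, y left. A dark motor (radius 25 mm, 95 mm long, black box on it to 64 mm height) lies out of the back (+x). Front is -x and faces the robot within 0.25 rad.
- shaft_seat (a point): Point on the shaft's axis at the top of its round shoulder (radius 15 mm, from 55 to 65 mm above the bench), 65 mm up, where the collar's underside sits. Axes as the gear unit's: it does not turn with the shaft. Shaft and shoulder turn together about the vertical, either way without end in practice, with a drag of about 0.08 N m, and stay where left.
- shaft_top (a point): Centre of the bare shaft's top, 101 mm up; does not turn. Shaft from 65 to 101 mm: 20 mm in diameter with two flats, back to back, over its whole length, 14 mm across flats, each 14 mm wide (top 3 mm: 1 mm smaller all round). Where the flats face is not told: seen from above, or felt: finger gap 14 mm on both flats, 18 to 20 mm from 45 degrees off. At first none is within 20 degrees of front.
- lamp_arm (a joint): Angle of the lamp's swinging arm about its vertical post, rad; -0.2 to 1.5. About 0 with the lamp head over the shaft; grows counter-clockwise seen from above, which carries the lamp head away from the robot. Stays where it is left (drag about 0.2 N m).
- lamp_knob (a point): Middle of the grip knob on top of the lamp head: upright grey cylinder 18 mm in diameter, 34 mm tall, from 208 to 242 mm above the bench; this point is at 225 mm. It stands on the centre of the white lamp head, a disc of radius 45 mm, 22 mm thick, from 186 to 208 mm above the bench. The arm, a rod 12 mm thick at 198 mm height, joins the head to the post 206 mm away.
- lamp_post (a point): Point on the vertical hinge axis of the lamp arm, on the lamp's fixed post, 190 mm above the bench (post top at about 210 mm, foot radius 45 mm).
- tile: Fixed pale tile mould, 140 x 140 mm, 18 mm thick, on which the collar lies flat at the start. Origin at the centre of its underside.
- collar: The loose dark steel collar: ring 40 mm outside, 22 mm bore, 22 mm tall, about 0.12 kg. Origin at the centre of its underside, z up along the bore. Its set screw lies along -x at mid height; the 8 mm wide tip pokes into the bore to 7.8 mm from the axis: it goes down the shaft only with the screw over a flat within 10 degrees, else it stops on top. Fingers closed along its y clear the screw.
- collar_screw (a point): Outer end of the collar's set screw head (11 mm in diameter), 29 mm from the collar's axis along its -x, 11 mm above its underside; turns with the collar.
- spacer: Bystander: plain dark steel ring without a screw, 40 mm outside, 22 mm tall, loose on the bench. Origin at the centre of its underside.
- dropper: Bystander: small white bottle, 42 mm in diameter, 100 mm tall, loose. Origin at the centre of its underside.
- red_can: Bystander: red can, 56 mm in diameter, 85 mm tall, loose. Origin at the centre of its underside.
- glue_bottle: Bystander: white bottle, 90 mm in diameter, 190 mm tall, loose. Origin at the centre of its underside.
Mind the look-alikes: they are no part of the job. What is shaped like the collar but purple is not meant.

How it is judged:
By the outcome, as a careful person would: the job done as asked, in the order asked, and still so for the second after the job is handed in, while the arm keeps its last pose, push and grip.
It also fails if it takes over 72 s, if anything falls off the work surface, if the arm or the gripper's body presses on something with over 40 N, if the wrist force passes 120 N, or if a joint passes its speed limit or range.

## Working session

There is one attempt and no reset: what is moved stays moved. The work goes in short steps, Python scripts to look and compute and a shell command to move; the robot and the scene stay as the last step left them, time stands still between calls to the robot, and variables do not carry over. Pictures are saved under pics/ and viewed, at most 10 in all, crops included, and the job is handed in when it is done.

```bash
mkdir -p pics; cat > h.py <<'E'
import numpy as np, cv2
from bench import ctrl
from scipy.spatial.transform import Rotation as Ro
def cam(n):
    c=ctrl.camera_info(n); return [np.array(c[k]) for k in("intrinsics","R","t")]
def rays(n,uv,c=None):
    K,R,t=c or cam(n); uv=np.atleast_2d(uv).astype(float)
    x=(uv[:,0]-K[0,2])/K[0,0]; y=(uv[:,1]-K[1,2])/K[1,1]
    if n=="wrist":
        r=np.hypot(x,y)+1e-12; d=np.c_[np.sin(r)*x/r,np.sin(r)*y/r,np.cos(r)]
    else: d=np.c_[x,y,np.ones_like(x)]
    return -R.T@t, d@R
def onz(n,uv,z,c=None):
    o,d=rays(n,uv,c); return o+d*((z-o[2])/d[:,2])[:,None]
def cloud(n,dep,c=None):
    v,u=np.indices(dep.shape); K,R,t=c or cam(n)
    o,d=rays(n,np.c_[u.ravel(),v.ravel()],(K,R,t)); dz=d@R[2]
    return (o+d*(dep.ravel()/dz)[:,None]).reshape(*dep.shape,3)
def proj(n,X,c=None):
    K,R,t=c or cam(n); p=np.atleast_2d(X)@R.T+t
    if n=="wrist":
        s=np.hypot(p[:,0],p[:,1])+1e-12; th=np.arctan2(s,p[:,2]); q=p[:,:2]*(th/s)[:,None]
    else: q=p[:,:2]/p[:,2:]
    return np.c_[K[0,0]*q[:,0]+K[0,2],K[1,1]*q[:,1]+K[1,2]]
def tool():
    s=ctrl.get_state(); return np.array(s["position"]),Ro.from_rotvec(s["tool_rot"]).as_matrix(),s
def goto(p,yaw=None):
    """shift in tool axes to world p; yaw = desired world direction (rad) of tool y, mod pi"""
    P,R,s=tool(); print("shift tool",np.round(R.T@(np.array(p)-P)*1000,1),"mm")
    y=np.arctan2(R[1,1],R[0,1]); print("yaw y",np.degrees(y).round(1),"x",np.degrees(np.arctan2(R[1,0],R[0,0])).round(1),"zaxis",R[:,2].round(3),"q7",round(s["joint_positions"][6],2))
    if yaw is not None:
        d=(yaw-y+np.pi/2)%np.pi-np.pi/2; print("turn about tool z deg",np.degrees(-d).round(1))
E
python3 - <<'E'
from h import *
for n in("top","scene"):
    c=cam(n); im,d=ctrl.get_image(n); cv2.imwrite(f"pics/{n}0.png",im); np.savez(f"/tmp/{n}0.npz",im=im,d=d,K=c[0],R=c[1],t=c[2]); print(n,-c[1].T@c[2],c[0][0,0])
print(tool())
E
```

```text
top [0.28412293 0.00439698 1.64219276] 456.4847277698693
scene [ 1.10285843 -0.51443273  0.90493292] 379.5286287525089
(array([0.26712295, 0.5920137 , 0.22156277]), array([[-9.11549389e-01,  4.11190094e-01, -6.47056451e-04],
       [ 4.11190595e-01,  9.11547917e-01, -1.63995112e-03],
       [-8.45086942e-05, -1.76095997e-03, -9.99998446e-01]]), {'time': 0.1, 'joint_positions': array([-1.13289737,  0.32175218, -0.07009538,  1.45156508,  0.02259234,
        1.37082538, -0.05689763]), 'qd': array([ 0.00129277, -0.00216766,  0.00023751, -0.00354087, -0.00024328,
        0.00104836,  0.00058308]), 'joint_torque': array([-6.22723619e-04, -4.92571449e+01, -4.06154757e-01, -3.13398135e+01,
       -6.41051307e-02,  3.95758613e-02,  8.02940144e-05]), 'position': array([0.26712295, 0.5920137 , 0.22156277]), 'tool_rot': array([-6.60610425e-01, -3.07105571e+00,  2.73191886e-03]), 'ft_force': array([ 0.543737  ,  0.17510611, -0.20569551]), 'torque': array([-0.01115895,  0.04413099,  0.00900353]), 'grip_force': 0.0, 'grip_width': 1.0017030758869572})
```

View pics/top0.png

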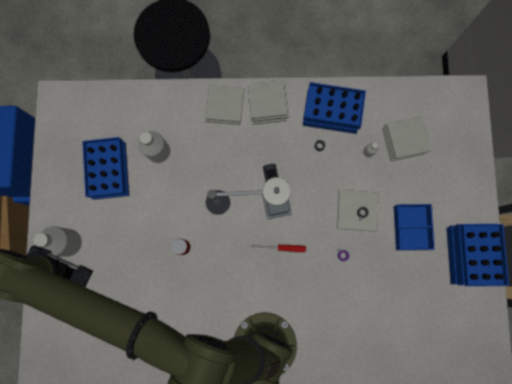

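View pics/scene0.png

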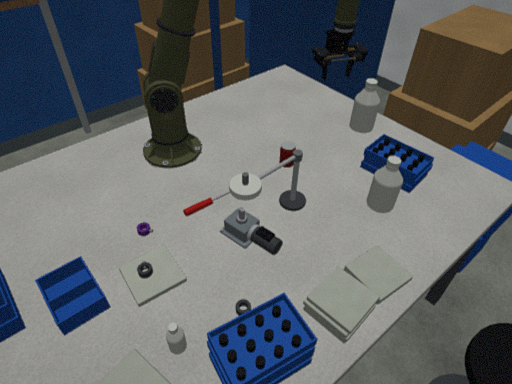

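Top view: dark ring on the pale tile at (362,212), dark ring on the bench at (320,146) and purple ring at (343,255). The lamp head is at (276,190), with its post at (212,193). I choose the ring on the tile at (362,212), because the spacer lies on the bench and the purple one is excluded. Next is a close crop to check that.

```bash
python3 - <<'E'
from h import *
z=np.load("/tmp/top0.npz"); im=z["im"]; c=[z[k] for k in "KRt"]
s=np.load("/tmp/scene0.npz"); cs=[s[k] for k in "KRt"]
a=cv2.resize(im[180:245,330:395],(390,390),interpolation=cv2.INTER_CUBIC)
b=cv2.resize(im[155:225,245:315],(390,390),interpolation=cv2.INTER_CUBIC)
e=cv2.resize(s["im"][195:260,210:288],(390,325),interpolation=cv2.INTER_CUBIC)
f=cv2.resize(s["im"][240:300,110:190],(390,292),interpolation=cv2.INTER_CUBIC)
cv2.imwrite("pics/crop1.png",np.vstack([np.hstack([a,b])[:300+90], ])); cv2.imwrite("pics/crop1.png",cv2.resize(np.vstack([np.hstack([a,b]),np.hstack([e[:292],f])]),(680,595)))
P=cloud("top",z["d"],c)
def blob(m,lab,zz,lo,hi):
    n,l,st,ce=cv2.connectedComponentsWithStats(m.astype(np.uint8))
    for i in range(1,n):
        if lo<st[i,4]<hi: print(lab,ce[i].round(1),st[i,4],onz("top",ce[i],zz,c)[0].round(4))
g=im.max(2).astype(int); Z=P[...,2]
blob((Z>.17)&(Z<.3)&(np.hypot(*(np.indices(Z.shape)-np.array([190,276])[:,None,None]))<25),"head",.208,50,2000)
box=np.zeros(g.shape,bool);box[190:235,338:380]=1
blob((g<100)&box,"collar",.04,20,1000)
blob((Z>.01)&box,"tile",.018,200,5000)
box[:]=0;box[180:215,200:225]=1
blob((Z>.15)&box,"post",.21,5,1000)
print(P[195:220:3,272:274,2].round(3))
E
```

```text
head [275.1 191.5] 667 [ 0.504  -0.0389  0.208 ]
collar [362.2 212.3] 98 [ 0.4523 -0.3494  0.04  ]
tile [357.6 210.2] 1502 [ 0.4622 -0.338   0.018 ]
post [214.3 194.3] 102 [0.4969 0.1543 0.21  ]
[[ 0.209  0.211]
 [ 0.203  0.214]
 [ 0.206  0.21 ]
 [ 0.212  0.21 ]
 [ 0.053  0.055]
 [ 0.056  0.059]
 [ 0.061  0.059]
 [ 0.004  0.007]
 [ 0.005 -0.005]]
```

View pics/crop1.png

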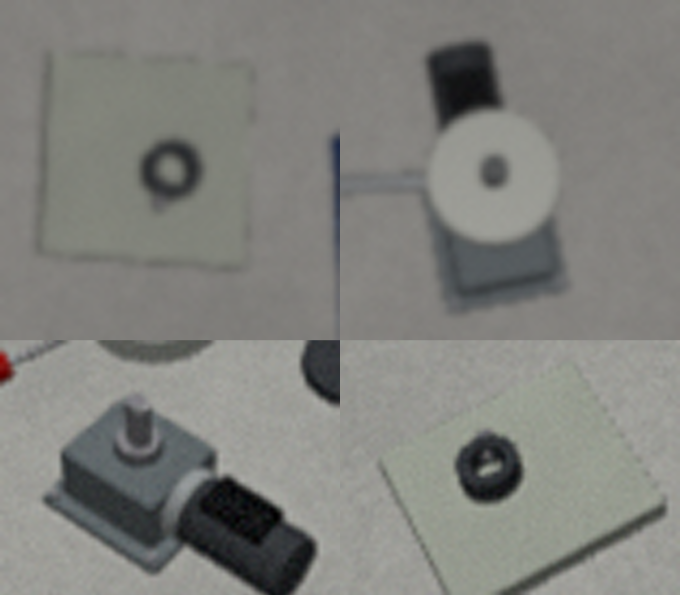

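The crop shows the dark ring on the tile with its screw stub pointing towards the robot, slightly left, so it's the collar. The lamp knob is at about (276.7,190.4) and the flatted shaft stands under the head. I'll lift and travel towards the knob.

```bash
python3 -m handwheel '[[0.06,0,0,-0.04,0,0,0],[0.06,-0.03,0,-0.04,0,0,3],[0.06,-0.052,-0.01,0,0,0,5],[0.06,-0.052,-0.01,0,0,0,5],[0.06,-0.052,-0.01,0,0,0,5],[0.06,-0.052,-0.01,0,0,0,5],[0.06,-0.052,-0.01,0,0,0,5],[0.06,-0.052,-0.01,0,0,0,5],[0.06,-0.052,-0.01,0,0,0,5],[0.06,-0.052,-0.01,0,0,0,5],[0.06,-0.052,-0.01,0,0,0,5],[0.06,0,0,0,0,0,0]]' 5
python3 - <<'E'
from h import *
z=np.load("/tmp/top0.npz"); c=[z[k] for k in "KRt"]
k=onz("top",[[276.7,190.4]],.242,c)[0]; p=onz("top",[[214,194]],.21,c)[0]; print(k,p)
goto([k[0],k[1],.29],0)
E
```

```text
time: 1.6
position: [0.5411, 0.1792, 0.3027]
tool_rot: [1.864, 2.526, -0.002]
ft_force: [-0.2, 0.0, 1.7]
grip_width: 0.688
grip_force: 0.0
[ 0.50216247 -0.04273376  0.242     ] [0.49780038 0.15530811 0.21      ]
shift tool [-200.5 -102.7   13.1] mm
yaw y 17.1 x 107.1 zaxis [ 0.001 -0.002 -1.   ] q7 -0.04
turn about tool z deg 17.1
```

```bash
python3 -m handwheel '[[0.06,-0.05,-0.025,0,0,0,0],[0.06,-0.05,-0.025,0,0,0,0],[0.06,-0.05,-0.025,0,0,0,0],[0.06,-0.05,-0.027,0,0,0,0],[0.06,0,0,0,0,0,8.5],[0.06,0,0,0,0,0,8.6],[0.06,0,0,0,0,0,0]]'
python3 - <<'E'
from h import *
c=cam("wrist"); im,d=ctrl.get_image("wrist"); cv2.imwrite("pics/w1.png",im); np.savez("/tmp/w1.npz",im=im,d=d,K=c[0],R=c[1],t=c[2])
print(-c[1].T@c[2],c[0]); goto([.5022,-.0427,.29],0)
print(proj("wrist",[[.5022,-.0427,.242]],c))
E
```

```text
time: 2.48
position: [0.5033, -0.0352, 0.3023]
tool_rot: [-2.206, -2.237, 0.0]
ft_force: [-0.8, 0.4, 0.4]
grip_width: 0.694
grip_force: 0.0
[0.50243023 0.03501938 0.46409732] [[297.31863964   0.         257.21634576]
 [  0.         297.31863964 195.2679809 ]
 [  0.           0.           1.        ]]
shift tool [-7.5 -1.3 12.3] mm
yaw y 0.9 x 90.9 zaxis [-0.  0. -1.] q7 0.02
turn about tool z deg 0.9
[[255.79990506 218.31913948]]
```

View pics/w1.png

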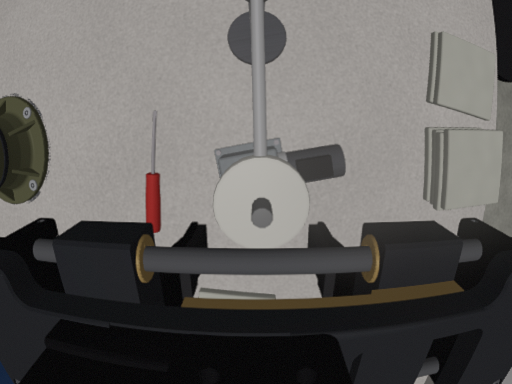

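The wrist view shows the lamp head centred at about (261,204) with the knob top at about (262,219), between the fingers. I'll measure both.

```bash
python3 - <<'E'
from h import *
z=np.load("/tmp/w1.npz"); c=[z[k] for k in "KRt"]; im=z["im"]
P=cloud("wrist",z["d"],c); v,u=np.indices(z["d"].shape)
near=np.hypot(u-261,v-204)<60
for lo,hi,l in((.232,.252,"knob"),(.199,.217,"head")):
    m=near&(P[...,2]>lo)&(P[...,2]<hi); print(l,m.sum(),np.median(P[m],0).round(4),P[m][:,:2].min(0).round(4),P[m][:,:2].max(0).round(4))
m=(near&(im.min(2)>150)).astype(np.uint8); cs=max(cv2.findContours(m,0,2)[0],key=cv2.contourArea)
(x,y),r=cv2.minEnclosingCircle(cs); print(x,y,r,onz("wrist",[[x,y],[x+r,y],[261.5,219]],.208,c)[:2], onz("wrist",[[262,219]],.242,c))
E
```

```text
knob 419 [ 0.507  -0.041   0.2413] [ 0.4983 -0.0513] [ 0.5153 -0.0336]
head 6703 [ 0.506  -0.0358  0.2075] [ 0.4624 -0.0846] [0.5512 0.0116]
256.6507263183594 204.0261993408203 56.480403900146484 [[ 0.50275914 -0.0409876   0.208     ]
 [ 0.55409225 -0.04036046  0.208     ]] [[ 0.50711244 -0.04320332  0.242     ]]
```

```bash
python3 -m handwheel '[[0.06,-0.007,0.004,0.03,0,0,0],[0.06,0,0,0.03,0,0,0],[0.06,0,0,0.026,0,0,0],[0.06,0,0,0,0,0,0],[0,0,0,0,0,0,0],[0,0,0,0,0,0,0],[0,0,0,0,0,0,0],[0,0,0,0,0,0,0]]' 6
python3 -m handwheel '[[0,0.001,0.015,0,0,0,-4],[0,0.0015,0.0251,0,0,0,-7],[0,0.0015,0.0251,0,0,0,-7],[0,0.0015,0.0251,0,0,0,-7]]' 6
```

```text
time: 3.52
position: [0.5077, -0.043, 0.217]
tool_rot: [2.209, 2.233, 0.001]
ft_force: [0.2, -0.1, -0.2]
grip_width: 0.323
grip_force: 0.0
time: 4.03
position: [0.5948, -0.0202, 0.2168]
tool_rot: [-1.665, -2.66, -0.002]
ft_force: [-3.9, 3.6, 4.9]
grip_width: 0.207
grip_force: 6.0
```

```bash
python3 -m handwheel '[[0,0.0015,0.0251,0,0,0,-7],[0,0.0015,0.0251,0,0,0,-7],[0,0.0015,0.0251,0,0,0,-7],[0,0.0015,0.0251,0,0,0,-7],[0,0.0015,0.0251,0,0,0,-7],[0,0.0015,0.0251,0,0,0,-7],[0,0.001,0.015,0,0,0,-4],[0,0,0,0,0,0,0],[0.035,0,0,0,0,0,0],[0.035,0,0,0,0,0,0],[0.035,0,0,0,0,0,0]]' 6
python3 - <<'E'
from h import *
goto([.507,-.042,.3],0)
E
```

```text
time: 5.4
position: [0.7016, 0.098, 0.2167]
tool_rot: [0.504, 3.1, -0.001]
ft_force: [-0.5, 0.0, -0.3]
grip_width: 0.386
grip_force: 0.0
shift tool [ 140.2 -194.4  -83.4] mm
yaw y 71.5 x 161.5 zaxis [ 0.001 -0.001 -1.   ] q7 1.16
turn about tool z deg 71.5
```

```bash
python3 -m handwheel '[[0.035,0,0,-0.04,0,0,0],[0.035,0,0,-0.035,0,0,0],[0.035,0.0244,-0.05,0,0,0,0],[0.035,0.0244,-0.05,0,0,0,0],[0.035,0.0244,-0.05,0,0,0,0],[0.035,0.0244,-0.05,0,0,0,0],[0.035,0.0244,-0.05,0,0,0,0]]' 6
python3 -m handwheel '[[0.035,0,0,0,0,0,10.2],[0.035,0,0,0,0,0,10.2],[0.035,0,0,0,0,0,10.2],[0.035,0,0,0,0,0,10.2],[0.035,0,0,0,0,0,10.2],[0.035,0,0,0,0,0,10.2],[0.035,0,0,0,0,0,10.2],[0.035,0,0,0,0,0,0]]' 6
python3 - <<'E'
from h import *
c=cam("wrist"); im,d=ctrl.get_image("wrist"); np.savez("/tmp/w2.npz",im=im,d=d,K=c[0],R=c[1],t=c[2])
im2,_=ctrl.get_image("top"); cr=cv2.resize(im2[120:270,190:390],(680,510)); 
cv2.imwrite("pics/w2.png",np.vstack([im[0:230],cv2.resize(im2[130:270,200:387],(512,370))])); goto([.507,-.042,.3],0)
print(proj("wrist",[[.507,-.042,.101]],c))
E
```

```text
time: 6.28
position: [0.5053, -0.1016, 0.2918]
tool_rot: [0.503, 3.1, 0.0]
ft_force: [-0.3, -0.1, 0.5]
grip_width: 0.405
grip_force: 0.0
time: 7.28
position: [0.5066, -0.1002, 0.2917]
tool_rot: [2.216, 2.227, 0.001]
ft_force: [1.0, 0.5, -0.3]
grip_width: 0.401
grip_force: 0.0
shift tool [58.1  0.7 -8.3] mm
yaw y 0.4 x 90.4 zaxis [ 0.001 -0.    -1.   ] q7 0.15
turn about tool z deg 0.4
[[257.79082159 128.27472909]]
```

View pics/w2.png

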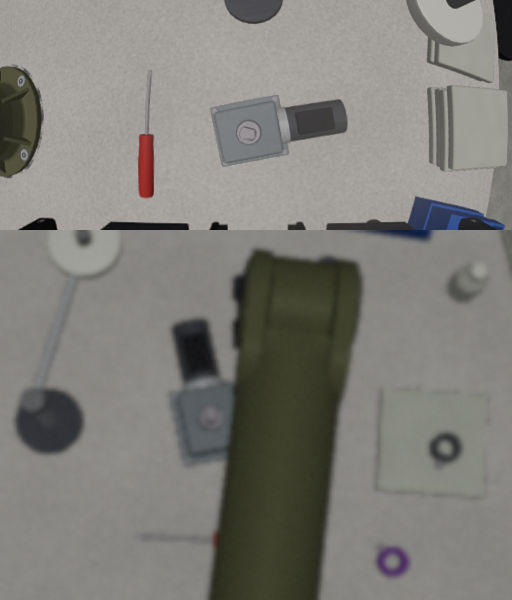

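Lamp is swung clear, with its head at top right. The shaft is at wrist (248,131), on a gear unit turned slightly counter-clockwise. Now I'll measure the gear unit and shaft up close.

```bash
python3 - <<'E'
from h import *
z=np.load("/tmp/w2.npz"); c=[z[k] for k in "KRt"]; im=z["im"]
P=cloud("wrist",z["d"],c); v,u=np.indices(z["d"].shape); near=np.hypot(u-248,v-131)<55
def med(lo,hi,nr): 
    m=nr&(P[...,2]>lo)&(P[...,2]<hi); return m,P[m]
m,q=med(.092,.108,np.hypot(u-248,v-131)<16); print("shaft top",m.sum(),np.median(q,0).round(4),((q.min(0)+q.max(0))/2).round(4))
m,q=med(.05,.1,np.hypot(u-248,v-131)<45); m&=(u<290)
r=cv2.minAreaRect((P[m][:,:2]*1000).astype(np.float32)); print("housing",r)
# foot-free: rectangle of housing top at z=.055 by image gradient contour of mask>0.045
e=cv2.resize(im[108:154,225:271],(598,598),interpolation=cv2.INTER_CUBIC); cv2.imwrite("pics/sh.png",e)
h=(P[...,2]>.04)&near; print(h.sum())
hh=h&(P[...,2]<.072); pts=P[hh][:,:2]; 
# motor axis: points on motor
mm=(P[...,2]>.02)&(u>292)&(u<345)&(v>95)&(v<140); qq=P[mm][:,:2]; mu=qq.mean(0); w,V=np.linalg.eigh(np.cov((qq-mu).T)); print("motor",mu,np.degrees(np.arctan2(V[1,1],V[0,1])))
E
```

```text
shaft top 176 [ 0.4943 -0.0483  0.1005] [ 0.4942 -0.0484  0.0982]
housing ((502.3086242675781, -47.109230041503906), (100.78528594970703, 71.83844757080078), 11.749744415283203)
4034
motor [ 0.5879441  -0.02945064] -166.24083969320722
```

View pics/sh.png

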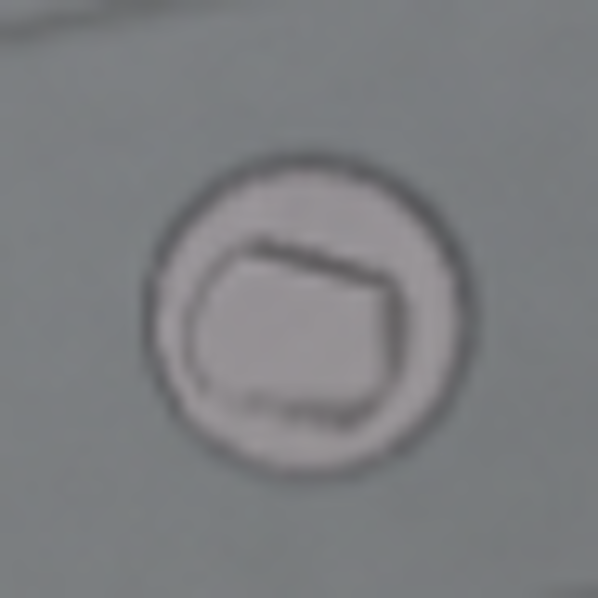

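Shaft-top flats run about 14° clockwise from image-right, so their normals head to about 76° and 256°. Next I'll pin down the gear unit's yaw.

```bash
python3 - <<'E'
from h import *
z=np.load("/tmp/w2.npz"); c=[z[k] for k in "KRt"]; im=z["im"]
P=cloud("wrist",z["d"],c); v,u=np.indices(z["d"].shape)
m=((P[...,2]>.042)&(P[...,2]<.068)&(np.hypot(u-248,v-131)<60)).astype(np.uint8)
ct=max(cv2.findContours(m,0,cv2.CHAIN_APPROX_NONE)[0],key=cv2.contourArea)[:,0]
X=onz("wrist",ct,.055,c)[:,:2]-[.4943,-.0484]
a=np.radians(12.)
for k in range(3):
    ca,sa=np.cos(a),np.sin(a); L=X@np.array([[ca,-sa],[sa,ca]])
    out=[]
    for n,s in(("L",(L[:,1]>25)&(np.abs(L[:,0])<30)),("R",(L[:,1]<-25)&(np.abs(L[:,0])<30)),):
        pass
    s1=(L[:,1]>.028)&(abs(L[:,0])<.028); s2=(L[:,1]<-.028)&(abs(L[:,0])<.028); s3=(L[:,0]<-.033)&(abs(L[:,1])<.025)
    f1=np.polyfit(L[s1,0],L[s1,1],1);f2=np.polyfit(L[s2,0],L[s2,1],1);f3=np.polyfit(L[s3,1],L[s3,0],1)
    print(np.degrees(a).round(2),np.degrees(np.arctan([f1[0],f2[0],-f3[0]])).round(2),f1[1],f2[1],f3[1],s1.sum(),s2.sum(),s3.sum())
    a+=np.mean(np.arctan([f1[0],f2[0],-f3[0]]))
# shoulder circle
g=cv2.cvtColor(im,cv2.COLOR_BGR2HSV); mm=((P[...,2]>.0605)&(P[...,2]<.075)&(np.hypot(u-248,v-131)<22))
hs=im.astype(int); red=(hs[...,2]-hs[...,0]); k=((red>3)&(np.hypot(u-249,v-132.5)<16)).astype(np.uint8)
cc=max(cv2.findContours(k,0,2)[0],key=cv2.contourArea); (x,y),r=cv2.minEnclosingCircle(cc); print(x,y,r,onz("wrist",[[x,y],[249,132.5]],.065,c))
goto([.4943,-.0484,.12],np.radians(76))
E
```

```text
12.0 [-0.53 -0.72 -1.8 ] 0.03458001257802035 -0.034983348155790836 -0.04060668302841553 41 40 36
10.98 [ 0.48  0.26 -0.73] 0.03457974528760609 -0.034974343537741245 -0.04059341621631542 41 41 36
10.98 [ 0.48  0.25 -0.74] 0.03457973734226128 -0.03497433930219401 -0.04059343040695587 41 41 36Traceback (most recent call last):
  File "<stdin>", line 20, in <module>
ValueError: max() iterable argument is empty
```

```bash
python3 - <<'E'
from h import *
goto([.4943,-.0484,.12],np.radians(76))
E
python3 -m handwheel '[[0.04,0.052,-0.0124,0,0,0,-9.5],[0.04,0,0,0,0,0,-9.5],[0.04,0,0,0,0,0,-9.5],[0.04,0,0,0,0,0,-9.5],[0.04,0,0,0,0,0,-9.5],[0.04,0,0,0,0,0,-9.5],[0.04,0,0,0.05,0,0,-9.5],[0.04,0,0,0.05,0,0,-9],[0.04,0,0,0.05,0,0,0],[0.04,0,0,0,0,0,0]]' 8
python3 - <<'E'
from h import *
goto([.4943,-.0484,.071],np.radians(76))
E
```

```text
shift tool [ 51.8 -12.1 171.7] mm
yaw y 0.4 x 90.4 zaxis [ 0.001 -0.    -1.   ] q7 0.15
turn about tool z deg -75.6
time: 8.62
position: [0.4909, -0.0479, 0.1384]
tool_rot: [-0.387, -3.11, 0.002]
ft_force: [0.1, 0.1, 0.3]
grip_width: 0.457
grip_force: 0.0
shift tool [-3.9  0.5 67.4] mm
yaw y 75.8 x 165.8 zaxis [-0.008 -0.001 -1.   ] q7 1.39
turn about tool z deg -0.2
```

```bash
python3 -m handwheel '[[0.04,-0.0035,0.0005,0,0,0,0],[0.04,0,0,0.035,0,0,0],[0.04,0,0,0.032,0,0,0],[0.04,0,0,0,0,0,0],[0,0,0,0,0,0,0],[0,0,0,0,0,0,0],[0,0,0,0,0,0,0],[0,0,0,0,0,0,0],[0,0,0,0,0,0,0],[0,0,0,0,0,0,0]]' 15
python3 - <<'E'
from h import *
goto([.4943,-.0484,.071],np.radians(76)); print(tool()[2]["grip_width"]*87)
E
```

```text
time: 9.88
position: [0.4981, -0.0497, 0.0757]
tool_rot: [0.392, 3.116, -0.002]
ft_force: [-1.4, -3.0, 6.4]
grip_width: 0.158
grip_force: 15.0
shift tool [4.  0.4 4.7] mm
yaw y 75.7 x 165.7 zaxis [ 0.001 -0.001 -1.   ] q7 1.42
turn about tool z deg -0.3
13.779665882016252
```

```bash
python3 -m handwheel '[[0.025,0,0,0,0,0,0],[0.025,0.004,0,0,0,0,0],[0.025,0,0,0.002,0,0,0],[0.025,0,0,0,0,0,0],[0,0,0,0,0,0,0],[0,0,0,0,0,0,0],[0,0,0,0,0,0,0],[0,0,0,0,0,0,0]]' 20
python3 - <<'E'
from h import *
goto([.4943,-.0484,.071],np.radians(11.2)); print(tool()[2]["grip_width"]*87)
E
```

```text
time: 10.88
position: [0.4934, -0.0485, 0.0725]
tool_rot: [-0.392, -3.117, 0.002]
ft_force: [-1.1, -4.8, -0.1]
grip_width: 0.159
grip_force: 20.0
shift tool [-0.8  0.3  1.5] mm
yaw y 75.7 x 165.7 zaxis [-0.    -0.001 -1.   ] q7 1.41
turn about tool z deg 64.5
13.87040645853269
```

```bash
python3 -m handwheel '[[0,0,0,0,0,0,6.5],[0,0,0,0,0,0,6.5],[0,0,0,0,0,0,6.5],[0,0,0,0,0,0,6.5],[0,0,0,0,0,0,6.5],[0,0,0,0,0,0,6.5],[0,0,0,0,0,0,6.5],[0,0,0,0,0,0,6.5],[0,0,0,0,0,0,6.5],[0,0,0,0,0,0,6],[0,0,0,0,0,0,0],[0,0,0,0,0,0,0]]' 20
python3 - <<'E'
from h import *
goto([.4943,-.0484,.071],np.radians(11.2)); print(tool()[2]["grip_width"]*87, tool()[2]["torque"])
E
```

```text
time: 12.38
position: [0.4944, -0.0475, 0.0725]
tool_rot: [1.991, 2.428, 0.001]
ft_force: [3.9, -4.4, -4.6]
grip_width: 0.164
grip_force: 20.0
shift tool [-0.8 -0.3  1.5] mm
yaw y 11.3 x 101.3 zaxis [ 0.002 -0.    -1.   ] q7 0.3
turn about tool z deg 0.1
14.30860489591815 [-0.97789187 -0.64263372 -0.0489041 ]
```

```bash
python3 -m handwheel '[[0.03,0,0,0,0,0,0],[0.03,0,0,0,0,0,0],[0.03,0,0,0,0,0,0],[0.05,0,0,-0.05,0,0,0],[0.05,0,0,-0.055,0,0,0],[0.05,-0.06,0,-0.05,0,0,0],[0.05,0,0,0,0,0,0],[0.05,0,0,0,0,0,0]]' 20
python3 - <<'E'
from h import *
c=cam("wrist"); im,d=ctrl.get_image("wrist"); np.savez("/tmp/w3.npz",im=im,d=d,K=c[0],R=c[1],t=c[2])
p=proj("wrist",[[.4943,-.0484,.085]],c)[0]; print(p)
for zz in(.101,.065):print(proj("wrist",[[.4943,-.0484,zz]],c))
# rectify: metric view at plane z=.101 and gear axes, 0.1mm/px over 60mm, image up = back(+x), left=+y
a=np.radians(11.2); n=600; i,j=np.indices((n,n)); X=(n/2-i)*1e-4*1.6; Y=(n/2-j)*1e-4*1.6
W=np.c_[(.4943+np.cos(a)*X-np.sin(a)*Y).ravel(),(-.0484+np.sin(a)*X+np.cos(a)*Y).ravel(),np.full(n*n,.101)]
q=proj("wrist",W,c).reshape(n,n,2).astype(np.float32)
cv2.imwrite("pics/sh2.png",cv2.remap(im,q[...,0],q[...,1],cv2.INTER_CUBIC)); tool_=goto([.4523,-.3494,.12],0)
E
```

```text
time: 13.38
position: [0.5027, -0.0937, 0.2172]
tool_rot: [-1.993, -2.427, -0.001]
ft_force: [0.8, 0.4, -0.0]
grip_width: 0.573
grip_force: 0.0
[257.90834788 142.67479808]
[[257.93550133 144.05807292]]
[[257.87824399 141.1427036 ]]
shift tool [-241.6  -99.    96.4] mm
yaw y 11.3 x 101.3 zaxis [-0.002  0.001 -1.   ] q7 0.34
turn about tool z deg 11.3
```

View pics/sh2.png

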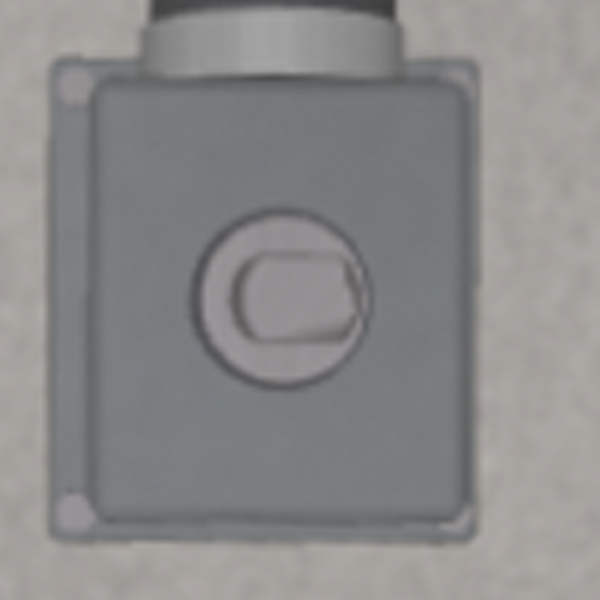

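The rectified view (up = back) shows the shaft top at (298,298), with both flats horizontal and parallel to the housing front. The flat is set. On to the collar.

```bash
python3 -m handwheel '[[0.06,-0.052,-0.0163,0,0,0,0],[0.06,-0.052,-0.0163,0,0,0,0],[0.06,-0.052,-0.0163,0,0,0,0],[0.06,-0.052,-0.0163,0,0,0,0],[0.06,-0.052,-0.0163,0,0,0,0],[0.06,-0.052,-0.0163,0,0,0,0],[0.06,0,0,0,0,0,0],[0.06,0,0,0,0,0,0]]'
python3 - <<'E'
from h import *
c=cam("wrist"); im,d=ctrl.get_image("wrist"); np.savez("/tmp/w4.npz",im=im,d=d,K=c[0],R=c[1],t=c[2])
P=cloud("wrist",d,c); v,u=np.indices(d.shape)
m=(P[...,2]>.034)&(P[...,2]<.046)&(np.hypot(P[...,0]-.4523,P[...,1]+.3494)<.035)
q=P[m]; cen=(q[:,:2].min(0)+q[:,:2].max(0))/2; print(m.sum(),q.min(0),q.max(0),np.median(q,0))
p=proj("wrist",[[.4523,-.3494,.04]],c)[0]; print(p)
n=600; i,j=np.indices((n,n)); W=np.c_[(.4523+(n/2-i)*1.5e-4).ravel(),(-.3494+(n/2-j)*1.5e-4).ravel(),np.full(n*n,.04)]
qq=proj("wrist",W,c).reshape(n,n,2).astype(np.float32)
r=cv2.remap(im,qq[...,0],qq[...,1],cv2.INTER_CUBIC); cv2.imwrite("pics/col.png",r)
k=(r.max(2)<95).astype(np.uint8); ct=max(cv2.findContours(k,0,2)[0],key=cv2.contourArea); print(cv2.minEnclosingCircle(ct),-c[1].T@c[2])
E
```

```text
time: 14.42
position: [0.4681, -0.4175, 0.2159]
tool_rot: [-1.99, -2.427, -0.001]
ft_force: [-0.5, 0.1, -0.4]
grip_width: 0.693
grip_force: 0.0
659 [ 0.42797203 -0.37140788  0.03400809] [ 0.47352258 -0.33263831  0.04207114] [ 0.45332263 -0.35185173  0.03942905]
[255.49186187 118.90217418]
((318.0888366699219, 286.84979248046875), 128.7165069580078) [ 0.45475141 -0.34908322  0.37790184]
```

View pics/col.png

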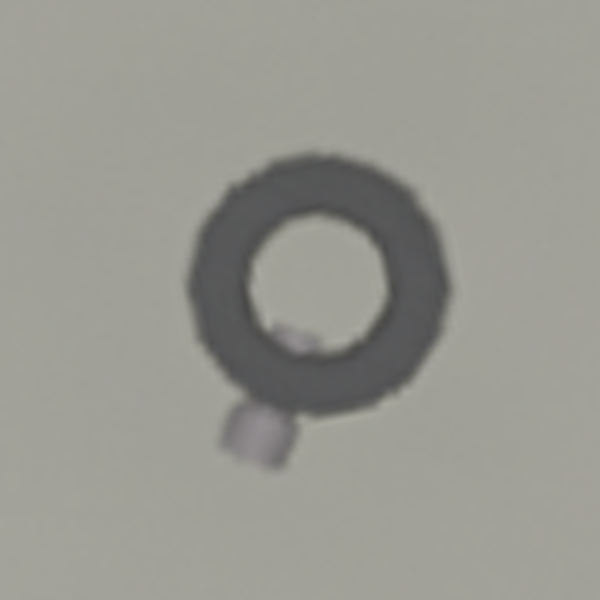

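Ring centre is at (319,285) and screw head end at (254,455). That gives a collar centre of (0.4545, -0.3523) and a screw heading of about 159.4°, so the grip axis is 69.4°.

```bash
python3 -m handwheel '[[0.06,0,0,0,0,0,-9.7],[0.06,0,0,0,0,0,-9.7],[0.06,0,0,0,0,0,-9.7],[0.06,0,0,0,0,0,-9.7],[0.06,0,0,0,0,0,-9.7],[0.06,0,0,0,0,0,-9.6],[0.06,0,0,0,0,0,0],[0.06,0,0,0,0,0,0]]' 20
python3 - <<'E'
from h import *
goto([.4545,-.3523,.06],np.radians(69.4))
E
```

```text
time: 15.48
position: [0.4685, -0.4181, 0.2175]
tool_rot: [0.565, 3.09, 0.001]
ft_force: [-0.2, 0.4, -0.4]
grip_width: 0.687
grip_force: 0.0
shift tool [ 36.4  56.5 157.6] mm
yaw y 69.3 x 159.3 zaxis [ 0.     0.001 -1.   ] q7 2.03
turn about tool z deg -0.1
```

```bash
python3 -m handwheel '[[0.06,0.0364,0.0565,0.03,0,0,0],[0.06,0,0,0.05,0,0,0],[0.06,0,0,0.05,0,0,0],[0.06,0,0,0,0,0,0],[0.06,0,0,0,0,0,0]]' 20
python3 - <<'E'
from h import *
goto([.4545,-.3523,.0215],np.radians(69.4))
E
```

```text
time: 16.1
position: [0.4568, -0.3644, 0.0938]
tool_rot: [0.565, 3.088, -0.002]
ft_force: [-0.5, -1.1, 0.5]
grip_width: 0.693
grip_force: 0.0
shift tool [ 6.6 10.5 72.3] mm
yaw y 69.3 x 159.3 zaxis [ 0.002 -0.001 -1.   ] q7 1.99
turn about tool z deg -0.1
```

```bash
python3 -m handwheel '[[0.06,0.0066,0.0105,0,0,0,0],[0.06,0,0,0.035,0,0,0],[0.06,0,0,0.03,0,0,0],[0.06,0,0,0.006,0,0,0],[0.06,0,0,0,0,0,0]]' 20
python3 - <<'E'
from h import *
goto([.4545,-.3523,.0215],np.radians(69.4))
E
```

```text
time: 16.73
position: [0.4541, -0.3516, 0.0223]
tool_rot: [0.564, 3.089, -0.0]
ft_force: [0.4, 0.1, 0.6]
grip_width: 0.69
grip_force: 0.0
shift tool [-0.6 -0.5  0.8] mm
yaw y 69.3 x 159.3 zaxis [ 0.001 -0.001 -1.   ] q7 2.01
turn about tool z deg -0.1
```

```bash
python3 -m handwheel '[[0.02,0,0,0,0,0,0],[0.02,0,0,0,0,0,0],[0.02,0,0,0,0,0,0],[0.02,0,0,0,0,0,0],[0.02,0,0,0,0,0,0],[0.02,0,0,-0.02,0,0,0],[0.02,0,0,-0.04,0,0,0],[0.02,0,0,-0.05,0,0,0],[0.02,0,0,-0.03,0,0,0],[0.02,0,0,0,0,0,0]]' 25
python3 - <<'E'
from h import *
goto([.4944,-.0485,.155],np.radians(101.2))
E
```

```text
time: 17.98
position: [0.4547, -0.3526, 0.1644]
tool_rot: [0.563, 3.085, -0.002]
ft_force: [-0.0, 0.4, -1.4]
grip_width: 0.457
grip_force: 25.0
shift tool [ 70.5 298.5   8.8] mm
yaw y 69.3 x 159.3 zaxis [ 0.005 -0.003 -1.   ] q7 1.93
turn about tool z deg -31.9
```

```bash
python3 -m handwheel '[[0.02,0.01,0.0426,0,0,0,0],[0.02,0.01,0.0426,0,0,0,0],[0.02,0.01,0.0426,0,0,0,0],[0.02,0.01,0.0426,0,0,0,0],[0.02,0.01,0.0426,0,0,0,0],[0.02,0.01,0.0426,0,0,0,0],[0.02,0,0,0,0,0,-8],[0.02,0,0,0,0,0,-8],[0.02,0,0,0,0,0,-8],[0.02,0,0,0,0,0,-8],[0.02,0,0,0,0,0,0],[0.02,0,0,0,0,0,0]]' 25
python3 - <<'E'
from h import *
goto([.4944,-.0485,.155],np.radians(101.2))
E
```

```text
time: 19.48
position: [0.487, -0.0911, 0.1604]
tool_rot: [0.306, -3.125, -0.0]
ft_force: [-0.3, 0.4, -1.6]
grip_width: 0.455
grip_force: 25.0
shift tool [-15.6  40.3   5.4] mm
yaw y 101.2 x -168.8 zaxis [-0.001  0.    -1.   ] q7 1.91
turn about tool z deg -0.0
```

```bash
python3 - <<'E'
from h import *
p0,R0,s=tool(); c=cam("wrist"); im,d=ctrl.get_image("wrist")
zt=p0[2]+.0195; n=600; i,j=np.indices((n,n)); a=(n/2-i)*1.5e-4; b=(j-n/2)*1.5e-4   # up = tool -x?, see below
W=p0+ (-(a.ravel())[:,None])*R0[:,0] + (b.ravel())[:,None]*R0[:,1]; W[:,2]=zt
q=proj("wrist",W,c).reshape(n,n,2).astype(np.float32)
cv2.imwrite("pics/held.png",cv2.remap(im,q[...,0],q[...,1],cv2.INTER_CUBIC)); print(proj("wrist",[p0],c),(R0.T@(-c[1].T@c[2]-p0)).round(4))
E
```

```text
[[256.67069003 239.53351397]] [ 0.07    0.0002 -0.1618]
```

View pics/held.png

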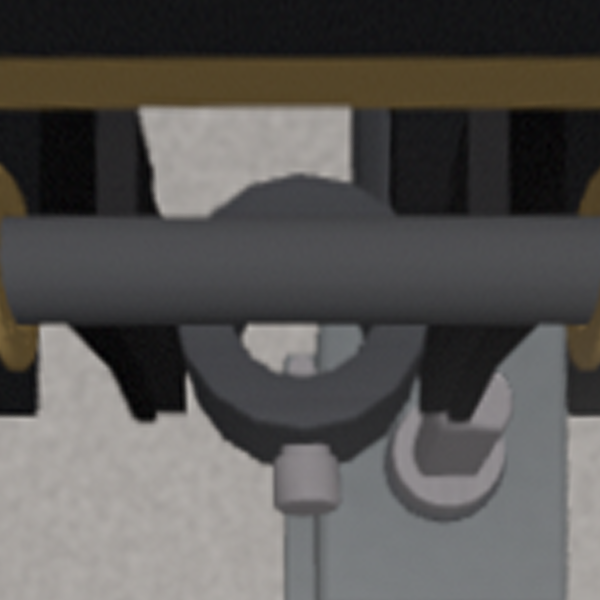

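The held view shows the screw at (308,490) and the ring centred at column 303. The screw is about 2° off the tool axis, so I'll trim that and position over the shaft.

```bash
python3 -m handwheel '[[0.02,-0.0078,0.02,0,0,0,0],[0.02,-0.0078,0.02,0,0,0,-2],[0.02,0,0,0.02,0,0,0],[0.02,0,0,0.02,0,0,0],[0.02,0,0,0,0,0,0],[0.02,0,0,0,0,0,0]]' 25
python3 - <<'E'
from h import *
goto([.4944,-.0485,.110],np.radians(103.2)); print(tool()[2]["ft_force"])
E
```

```text
time: 20.27
position: [0.4955, -0.0485, 0.1217]
tool_rot: [-0.365, 3.119, -0.0]
ft_force: [-0.6, -0.4, -0.9]
grip_width: 0.458
grip_force: 25.0
shift tool [ 1.1  0.3 11.7] mm
yaw y 103.4 x -166.6 zaxis [ 0.001  0.    -1.   ] q7 1.87
turn about tool z deg 0.2
[-0.64941607 -0.39454043 -0.93336783]
```

```bash
python3 -m handwheel '[[0.02,0.001,0,0,0,0,0],[0.02,0,0,0.008,0,0,0],[0.02,0,0,0.007,0,0,0],[0.02,0,0,0.004,0,0,0],[0.02,0,0,0.003,0,0,0],[0.02,0,0,0,0,0,0]]' 25
python3 - <<'E'
from h import *
goto([.4944,-.0485,.068],np.radians(103.2)); print(tool()[2]["ft_force"])
E
```

```text
time: 21.02
position: [0.4939, -0.0491, 0.0988]
tool_rot: [0.364, -3.12, -0.0]
ft_force: [0.1, 0.5, -0.6]
grip_width: 0.453
grip_force: 25.0
shift tool [-0.7  0.4 30.8] mm
yaw y 103.3 x -166.7 zaxis [-0. -0. -1.] q7 1.88
turn about tool z deg 0.1
[ 0.14204979  0.4921769  -0.58965628]
```

```bash
python3 -m handwheel '[[0.02,0,0,0.003,0,0,0],[0.02,0,0,0.003,0,0,0],[0.02,0,0,0.003,0,0,0],[0.02,0,0,0.003,0,0,0],[0.02,0,0,0,0,0,0]]' 25
python3 - <<'E'
from h import *
goto([.4944,-.0485,.068],np.radians(103.2)); print(tool()[2]["ft_force"],tool()[2]["torque"])
E
```

```text
time: 21.65
position: [0.4938, -0.049, 0.0868]
tool_rot: [0.364, -3.12, -0.0]
ft_force: [-0.4, -1.2, -0.9]
grip_width: 0.457
grip_force: 25.0
shift tool [-0.8  0.3 18.8] mm
yaw y 103.3 x -166.7 zaxis [-0.001  0.    -1.   ] q7 1.89
turn about tool z deg 0.1
[-0.42351311 -1.22621281 -0.9303768 ] [-0.00377183  0.00857431 -0.01816925]
```

Sliding down freely; the screw is over the flat. I'll continue to the shoulder.

```bash
python3 -m handwheel '[[0.02,0,0,0.004,0,0,0],[0.02,0,0,0.004,0,0,0],[0.02,0,0,0.004,0,0,0],[0.02,0,0,0.003,0,0,0],[0.02,0,0,0.001,0,0,0],[0.02,0,0,0.001,0,0,0],[0.02,0,0,0,0,0,0]]' 25
python3 - <<'E'
from h import *
goto([.4944,-.0485,.068],np.radians(103.2)); print(tool()[2]["ft_force"],tool()[2]["torque"])
E
```

```text
time: 22.52
position: [0.4941, -0.0491, 0.0701]
tool_rot: [-0.364, 3.12, 0.0]
ft_force: [-0.7, -0.2, -1.3]
grip_width: 0.457
grip_force: 25.0
shift tool [-0.5  0.5  2.1] mm
yaw y 103.3 x -166.7 zaxis [ 0.  0. -1.] q7 1.89
turn about tool z deg 0.1
[-0.72392961 -0.24819108 -1.3358059 ] [0.03373957 0.02698536 0.01772269]
```

```bash
python3 -m handwheel '[[0.02,0,0,0.001,0,0,0],[0.02,0,0,0.001,0,0,0],[0.02,0,0,0.001,0,0,0],[0.02,0,0,0,0,0,0]]' 25; python3 -m handwheel '[[0.02,0,0,0.001,0,0,0],[0.02,0,0,0,0,0,0]]' 25
```

```text
time: 23.02
position: [0.4942, -0.049, 0.0687]
tool_rot: [-0.364, 3.12, 0.001]
ft_force: [-4.6, 0.4, 10.4]
grip_width: 0.46
grip_force: 25.0
time: 23.28
position: [0.4943, -0.049, 0.0686]
tool_rot: [-0.364, 3.12, 0.001]
ft_force: [-7.2, 0.7, 16.7]
grip_width: 0.454
grip_force: 25.0
```

Force rises at TCP height 68.7 mm, which matches the shoulder (65 mm plus the grip offset of about 4 mm). I'll ease the push a little and check visually.

```bash
python3 -m handwheel '[[0.02,0,0,-0.001,0,0,0],[0.02,0,0,0,0,0,0]]' 25
python3 - <<'E'
from h import *
p0,R0,s=tool(); c=cam("wrist"); im,d=ctrl.get_image("wrist"); sc,_=ctrl.get_image("scene")
a0=np.radians(11.2); n=450; i,j=np.indices((n,n)); a=(n/2-i)*2e-4; b=(n/2-j)*2e-4
W=np.array([.4943,-.0485,.087])+a.ravel()[:,None]*np.array([np.cos(a0),np.sin(a0),0])+b.ravel()[:,None]*np.array([-np.sin(a0),np.cos(a0),0])
q=proj("wrist",W,c).reshape(n,n,2).astype(np.float32)
x=proj("scene",[[.494,-.0485,.08]])[0].astype(int); cr=sc[x[1]-40:x[1]+50,x[0]-35:x[0]+35]
cv2.imwrite("pics/fin.png",np.hstack([cv2.remap(im,q[...,0],q[...,1],cv2.INTER_CUBIC),cv2.resize(cr,(350,450),interpolation=cv2.INTER_CUBIC)]))
print(proj("scene",[[.494,-.0485,zz] for zz in(.055,.065,.087,.101)])-x+[35,40])
P=cloud("wrist",d,c); m=(np.hypot(P[...,0]-.4943,P[...,1]+.0485)<.019)&(np.hypot(P[...,0]-.4943,P[...,1]+.0485)>.012)&(P[...,2]>.075)&(P[...,2]<.11)
print(m.sum(),np.percentile(P[m][:,2],[10,50,90]))
E
```

```text
time: 23.52
position: [0.4942, -0.0491, 0.0687]
tool_rot: [-0.364, 3.12, 0.001]
ft_force: [-4.3, 0.8, 10.4]
grip_width: 0.457
grip_force: 25.0
[[35.8984256  46.2338928 ]
 [35.85348677 43.98244572]
 [35.75268654 38.93232686]
 [35.68711647 35.64724887]]
1461 [0.08232916 0.08627859 0.08718378]
```

View pics/fin.png

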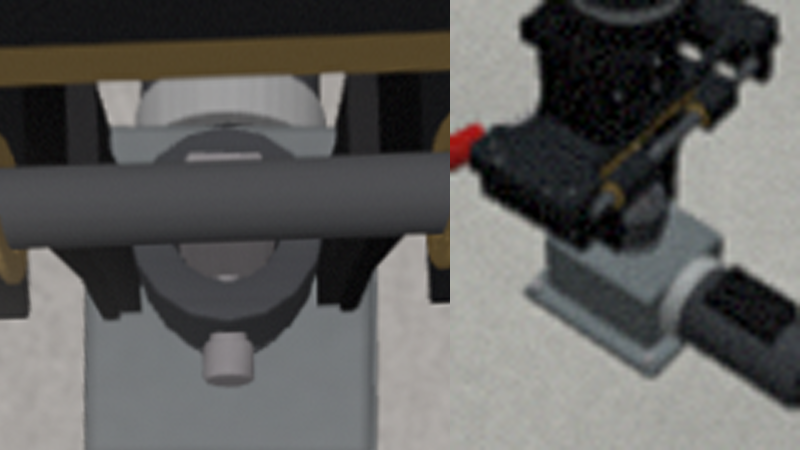

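The final view shows the collar top at 86–87 mm, so it's home on the shoulder. The screw is at (228,360), straight to the front over the flat, and the collar is still gripped. I'm handing in.

```bash
python3 -c "from bench import ctrl; print(ctrl.close_job())"
```

```text
the job is handed in; nothing more can be done
None
```

I handed in the job at about 24 s: the lamp is swung clear, one shaft flat faces the front, and the collar is fully home on the shoulder with its screw over that flat, still gripped.

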